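# Seat the flanged sleeve and hold the spring gauge on its spot

## Robot

A 7-joint arm with a two-finger parallel gripper is mounted at the origin on the work surface. World frame = base frame: x ahead of the robot, y to its left, z up, the work surface at z = 0. Lengths are in m, angles in rad, forces in N, time in s.
With the tool pointing down it reaches from about 0.425 to 0.875 m from the base axis. Payload 4.7 kg.
Tool frame: the origin (TCP) lies on the centre line of the jaws, within the pads' length; the fingertips stand 19 mm ahead of it and the grasp point (between the pads) is the TCP; x points along the fingers, z is the direction in which the jaws open and shut, and the axes are right-handed (so a half turn about x gives the same grasp; the last joint's range is limited). The gripper opens to 87 mm and grips with 3 to 60 N. Pads are 19 mm wide; open, the fingers measure 117 mm over their backs; the gripper's body (75 mm by 190 mm) begins 51 mm behind the grasp point.
Start: joints at [1.319, 0.321, -0.07, 1.45, 0.023, 1.371, -0.057], TCP at [0.171, -0.627, 0.242] pointing down, gripper open.
Joint ranges: [-2.86, 2.86], [-0.3, 2.09], [-1.38, 1.24], [0.06, 2.45], [-1.56, 4.7], [0.09, 2.05], [-2.69, 2.69]. Speed limits (rad/s): [2.57, 2.57, 3.14, 3.14, 3.14, 3.14, 3.14].

## Interface

Orientations are given as a rotation vector (axis times angle).
In Python, from bench import get_state, get_image, camera_info, close_job gives the robot as it stands.
- The arm moves only by the tool jog_arm, never from a script. Its argument "targets" is a list of rows, each a list of 7 numbers: the turn, a rotation vector about the tool's x, y, z in degrees, then the shift along the tool's x, y, z in cm, then the finger opening in cm, from 0 to 8.7. In form: [[wx, wy, wz, tx, ty, tz, jaw], ...]. A call has 1 to 10 rows; each row shifts and turns the commanded pose from where the row before left it, along the tool's axes as they then stand; what a row does not reach is not made up. A row lasts 1/8 s, in which the tool goes at most 62.5 mm and 10.7 degrees, less where a joint would pass 70% of its speed; a pose out of reach is approached as far as the arm can. A call is refused whole if a number of a shift passes 6.25 or a number of a turn 10.7, either way. A call with a gripper value outside its range is refused whole. The fingers move at their own pace and stop on an object; "squeeze" is the grip in N (left out, the last holds). Time passes only in rows, so rows that do not move let the fingers close. It gives the time, the measured TCP pose, the force and the opening at its end, in the units of the state.
- get_state(): the state, without advancing time (a new reading comes with each control period).
- get_image(name): name is "scene" or "top" or "wrist"; returns (picture, depth): 420x560x3 uint8, red, green, blue; 420x560 float32, m along the optical axis (not along the pixel's ray), 0 where there is no reading.
- camera_info(name): a dict with "intrinsics" (3x3 intrinsics, pixels), "world_from_camera" (4x4, takes a point from camera to world coordinates); the wrist camera has in their place "mount" (4x4, takes a point from camera to tool coordinates, whose origin is the TCP and whose axes are the tool frame's). Camera axes: x right, y up, looking along -z (the intrinsics and any distortion apply to the point x, -y, -z); pixel columns grow to the right and rows downward; lengths in m; the calibration is good to about 2 mm. A picture is of the moment at which its call begins: read the wrist's pose just before it. camera_info takes no time and is no camera call.
- close_job(): hands the job in, once; it reports no verdict.
The state is a dict: "time": time; "joint_positions": joint angles; "qd": joint speeds; "joint_torque": joint torques, N m; "position": TCP position; "tool_rot": TCP orientation; "ft_force": force on the tool from outside, world axes, zero at the start; "torque": the same for the moment, N m; "grip_width": opening from 0.0 (shut) to 1.0 (fully open).
Only numpy, scipy, OpenCV 4.12 (cv2) and the standard library are available. Lean on these libraries where they do the work, as an engineer would, in place of code of your own. Each camera call takes 0.05 s, during which the arm holds its last target.

## Task

First slide the aluminium flanged sleeve, flange down, over the shaft of the welded stand until it sits fully home, and let go of it. Then take the yellow spring-tip gauge out of its leaning holder and hold it upright with its tip on the red spot of the sleeve's flange, pressing gently so that the spring tip is about half pushed in. Finish while still holding it there, gripped and pressing, and do not disturb the grinding discs, the black tub or the scraper on the bench.

Things in the scene. Friction and masses are not known exactly. Their poses are not given: they have to be found in the camera images.
- stand: Fixed dark steel stand: round foot 120 mm across, four flat legs, copper coil, on top a seat disc 90 mm across whose upper face is 90 mm above the bench, and from it an upright bright shaft of 24 mm diameter whose chamfered top (chamfer 6 mm) is 155 mm above the bench. Origin: centre of its underside on the bench, z up.
- seat (a point): Point on the shaft's axis in the stand's seat plane (90 mm above the bench); the sleeve's origin belongs here.
- sleeve: Loose aluminium flanged sleeve (about 0.25 to 0.5 kg) lying flange down on the bench: flange 116 mm diameter, 8 mm thick, and above it a round hub of 42 mm diameter up to 50 mm total height, with a 27 mm bore right through. The hub is what to grip, from above. Origin: on the axis at its underside; z up along the axis; x points towards the red spot.
- spot (a point): Centre of the red spot (14 mm across) on the upper face of the sleeve's flange, 42 mm from the sleeve's axis along its x, 8 mm above its underside. It travels with the sleeve.
- holder: Fixed blue holder: base 120 x 90 mm, 8 mm thick, carrying a 50 x 50 mm socket plate with a 21 mm hole, its top centre 90 mm above the bench; the plate and the gauge in it lean 0.35 rad (20 deg) from vertical, towards the holder's own -x. Origin: centre of its underside, z up.
- socket (a point): Mouth of the holder's hole (centre of the leaning plate's top), 90 mm above the bench.
- probe: Loose yellow gauge, 0.18 kg, hanging by its shoulder in the leaning holder. Origin: on its axis under the black shoulder (32 mm dia., 6 mm thick); z runs from tip to handle end. Above, z 6 to 78 mm: square handle 26 x 26 mm, faces along its x and y. Below: steel nose 18 mm dia., 45 mm long, then the round-ended spring tip, 8 mm dia., 18 mm out when free. Draw it out along its axis.
- probe_tip (a point): End of the gauge's spring tip, on its axis, 63 mm below the gauge's origin when the spring is free.
- plunger (a joint): How far the gauge's spring tip is pushed in, m: 0 free, 0.007 half, 0.014 fully. Push: 1.5 N plus 0.3 N per mm, 3.6 N at half. Free, the tip shows 7 mm of orange above 11 mm of steel: half in, the orange has just gone.
- disc_red: Loose rust-red grinding disc lying flat, 90 mm diameter, 7 mm thick; leave alone. Origin: centre of its underside.
- disc_yellow: Loose black grinding disc with a yellow centre, lying flat, 90 mm diameter, 7 mm thick; leave alone. Origin: centre of its underside.
- tub: Upturned black tub, 130 mm diameter at the bench, 130 mm high; leave alone. Origin: centre of its underside.
- scraper: Scraper, 200 mm long, lying on the bench along its own x between the robot and the stand; leave alone. Origin: underneath its middle.
There are look-alikes about, which are no part of the job. Leave any brown, green or pink look-alike of the sleeve alone.

How it is judged:
By the outcome, as a careful person would: the job done as asked, in the order asked, and still so for the second after the job is handed in, while the arm keeps its last pose, push and grip.
It also fails if it takes over 67 s, if anything falls off the work surface, if the arm or the gripper's body presses on something with over 40 N, if the wrist force passes 120 N, or if a joint passes its speed limit or range.

## Working session

There is one attempt and no reset: what is moved stays moved. The work goes in short steps, Python scripts to look and compute and a tool call to move; the robot and the scene stay as the last step left them, time stands still between calls to the robot, and variables do not carry over. Pictures are saved under pics/ and viewed, and the job is handed in when it is done.

Besides the shell and the picture viewer there is one more tool, called after "Call:" in YAML: its name, and indented under it one key for each argument. jog_arm: Moves the arm, as the interface text tells. Its arguments: {"type":"object","properties":{"targets":{"type":"array"},"squeeze":{"type":"number"}},"required":["targets"]}

```bash
mkdir -p pics; ls; python3 - <<'E'
from bench import *
import cv2,numpy as np
np.set_printoptions(precision=4,suppress=True)
s=get_state();print(s)
for n in("scene","top","wrist"):
    c=camera_info(n);print(n,c)
    im,d=get_image(n);cv2.imwrite(f"pics/{n}0.png",im[:,:,::-1]);np.save(f"{n}0_d.npy",d);np.save(f"{n}0.npy",im)
E
```

```text
pics
{'time': 0.0, 'joint_positions': array([ 1.3191,  0.3218, -0.0701,  1.4517,  0.0226,  1.3708, -0.0569]), 'qd': array([-0.0005, -0.0008,  0.0004,  0.0013, -0.0015, -0.0004, -0.0001]), 'joint_torque': array([  0.0008, -49.1279,  -0.404 , -31.252 ,  -0.064 ,   0.0437,
         0.0001]), 'position': array([ 0.1706, -0.6267,  0.2405]), 'tool_rot': array([ 1.0123,  1.325 , -1.0105]), 'ft_force': array([ 0.4167, -0.7126,  0.7321]), 'torque': array([ 0.0629, -0.0242, -0.0012]), 'grip_width': 1.0007968988855274}
scene {'intrinsics': array([[460.8828,   0.    , 279.6091],
       [  0.    , 460.8828, 210.359 ],
       [  0.    ,   0.    ,   1.    ]]), 'world_from_camera': array([[ 0.3363, -0.7426,  0.5792,  1.2123],
       [ 0.9417,  0.2708, -0.1996, -0.218 ],
       [-0.0086,  0.6125,  0.7904,  0.9649],
       [ 0.    ,  0.    ,  0.    ,  1.    ]])}
top {'intrinsics': array([[543.9169,   0.    , 276.1359],
       [  0.    , 543.9169, 203.7549],
       [  0.    ,   0.    ,   1.    ]]), 'world_from_camera': array([[-0.0205,  0.9886, -0.1491,  0.311 ],
       [-0.9997, -0.0188,  0.0124,  0.0037],
       [ 0.0094,  0.1494,  0.9887,  1.7494],
       [ 0.    ,  0.    ,  0.    ,  1.    ]])}
wrist {'intrinsics': array([[373.2558,   0.    , 278.8695],
       [  0.    , 373.2558, 203.155 ],
       [  0.    ,   0.    ,   1.    ]]), 'mount': array([[ 0.0015,  0.2723, -0.9622, -0.1437],
       [-0.0001,  0.9622,  0.2723,  0.0743],
       [ 1.    , -0.0003,  0.0015, -0.    ],
       [ 0.    ,  0.    ,  0.    ,  1.    ]])}
```

View pics/scene0.png

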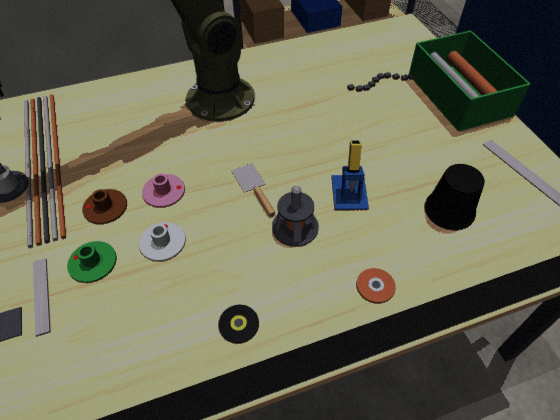

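View pics/top0.png

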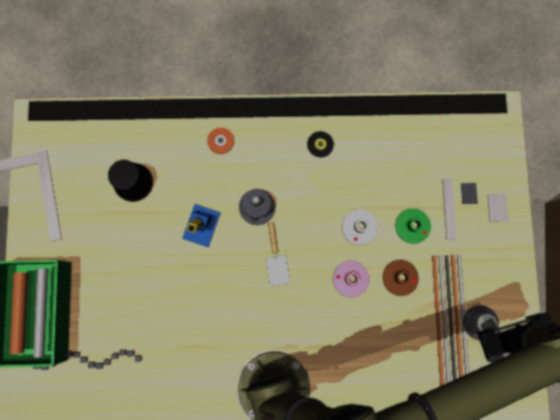

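View pics/wrist0.png

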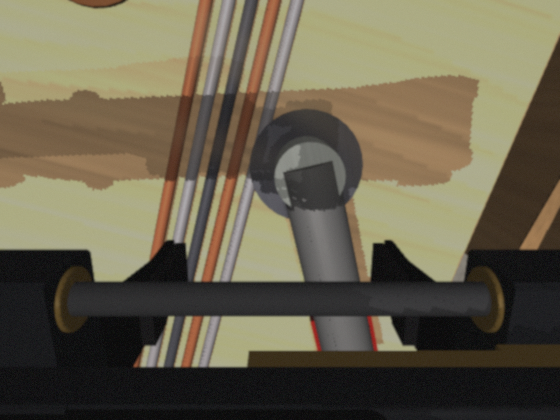

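```bash
cat > h.py <<'E'
import numpy as np,cv2
from scipy.spatial.transform import Rotation as R
from bench import *
np.set_printoptions(precision=4,suppress=True)
def cloud(n,d,pose=None):
    c=camera_info(n);K=c["intrinsics"]
    v,u=np.mgrid[0:420,0:560]
    P=np.stack([(u-K[0,2])/K[0,0]*d,-(v-K[1,2])/K[1,1]*d,-d],-1)
    if n=="wrist":
        T=np.eye(4);T[:3,:3]=R.from_rotvec(pose[1]).as_matrix();T[:3,3]=pose[0];M=T@c["mount"]
    else:M=c["world_from_camera"]
    W=P@M[:3,:3].T+M[:3,3];W[d<=0]=np.nan
    return W
def proj(n,p,pose=None):
    c=camera_info(n);K=c["intrinsics"]
    if n=="wrist":
        T=np.eye(4);T[:3,:3]=R.from_rotvec(pose[1]).as_matrix();T[:3,3]=pose[0];M=T@c["mount"]
    else:M=c["world_from_camera"]
    q=(np.atleast_2d(p)-M[:3,3])@M[:3,:3]
    return np.stack([K[0,0]*q[:,0]/-q[:,2]+K[0,2],K[1,1]*-q[:,1]/-q[:,2]+K[1,2]],-1)
def crop(im,r,name,k):
    x0,x1,y0,y1=r
    cv2.imwrite(name,cv2.resize(im[y0:y1,x0:x1,::-1],None,fx=k,fy=k,interpolation=cv2.INTER_CUBIC))
E
python3 - <<'E'
from h import *
a=np.load("scene0.npy");t=np.load("top0.npy")
A=a[150:290,50:200];B=a[130:250,220:380];C=t[190:300,320:440];D=t[170:260,170:290]
f=lambda x:cv2.resize(x[:,:,::-1],(400,300),interpolation=cv2.INTER_CUBIC)
cv2.imwrite("pics/c0.png",np.vstack([np.hstack([f(A),f(B)]),np.hstack([f(C),f(D)])]))
for n in("scene","top"):
    W=cloud(n,np.load(n+"0_d.npy"));im=np.load(n+"0.npy")
    z=W[:,:,2]
    def rep(l,m):print(n,l,m.sum(),"med",np.median(W[m],0) if m.any() else None)
    bm=(abs(z)<0.02);print("bench z",np.nanmedian(z[bm]))
    pts={"scene":{"sl":(162,240),"stand":(296,195),"pr":(354,150),"scr":(250,178),"tub":(465,175)},"top":{"sl":(360,227),"stand":(257,203),"pr":(197,224),"scr":(277,268)}}[n]
    for k,(u,v) in pts.items():print(k,W[v,u])
E
```

```text
bench z 4.550919314938451e-05
sl [ 0.518  -0.2834  0.0339]
stand [0.5813 0.0401 0.1437]
pr [0.5022 0.2238 0.1527]
scr [ 0.3719 -0.0145  0.0036]
tub [0.6537 0.4503 0.132 ]
bench z 0.0005849544567890774
sl [ 0.4937 -0.2881 -0.0003]
stand [0.5554 0.0405 0.151 ]
pr [0.4955 0.2177 0.1567]
scr [ 0.3672 -0.0167  0.0003]
```

View pics/c0.png

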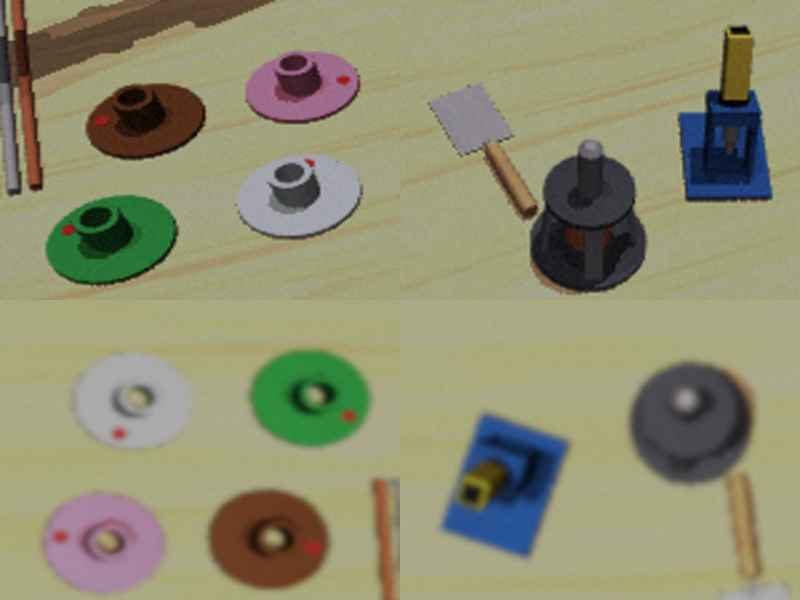

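```bash
cat > fit.py <<'E'
from h import *
from scipy.optimize import least_squares
def boundary(mask):
    k=np.ones((3,3),np.uint8);m=mask.astype(np.uint8)
    return (m>0)&(cv2.erode(m,k)==0)
def ray_plane(n,uv,z,pose=None):
    c=camera_info(n);K=c["intrinsics"]
    if n=="wrist":
        T=np.eye(4);T[:3,:3]=R.from_rotvec(pose[1]).as_matrix();T[:3,3]=pose[0];M=T@c["mount"]
    else:M=c["world_from_camera"]
    uv=np.atleast_2d(uv).astype(float)
    d=np.stack([(uv[:,0]-K[0,2])/K[0,0],-(uv[:,1]-K[1,2])/K[1,1],-np.ones(len(uv))],-1)@M[:3,:3].T
    s=(z-M[2,3])/d[:,2]
    return M[:3,3]+d*s[:,None]
def circ(P,r=None,c0=None):
    c0=P[:,:2].mean(0) if c0 is None else c0
    if r: f=lambda x:np.hypot(P[:,0]-x[0],P[:,1]-x[1])-r; s=least_squares(f,c0,loss="soft_l1",f_scale=.001)
    else: f=lambda x:np.hypot(P[:,0]-x[0],P[:,1]-x[1])-x[2]; s=least_squares(f,[*c0,.03],loss="soft_l1",f_scale=.001)
    return s.x,np.sqrt(np.mean(s.fun**2))
E
python3 - <<'E'
from fit import *
for n in("scene","top"):
    W=cloud(n,np.load(n+"0_d.npy"));im=np.load(n+"0.npy").astype(int)
    hsv=cv2.cvtColor(np.load(n+"0.npy"),cv2.COLOR_RGB2HSV).astype(int)
    r,g,b=im[...,0],im[...,1],im[...,2]
    near=lambda x,y,R_:np.hypot(W[...,0]-x,W[...,1]-y)<R_
    # sleeve: low saturation bright
    m=near(.51,-.287,.08)&(hsv[...,1]<45)
    ys,xs=np.nonzero(m);print(n,"sleeve white px",m.sum(),xs.min(),xs.max(),ys.min(),ys.max())
    mf=cv2.morphologyEx((near(.51,-.287,.08)&((hsv[...,1]<45)|(r-g>60))).astype(np.uint8),cv2.MORPH_CLOSE,np.ones((5,5)))
    cs,_=cv2.findContours(mf,cv2.RETR_EXTERNAL,cv2.CHAIN_APPROX_NONE);cc=max(cs,key=cv2.contourArea)[:,0]
    P=ray_plane(n,cc,.008);print("flange circ",circ(P),circ(P,.058))
    red=near(.51,-.287,.08)&(r-g>60)&(r-b>50)
    ys,xs=np.nonzero(red);print("red",red.sum(),xs.mean(),ys.mean(),ray_plane(n,[[xs.mean(),ys.mean()]],.008))
    # stand
    z=W[...,2]
    sd=near(.57,.04,.07)&(z>.08)&(z<.1)
    ys,xs=np.nonzero(sd);print("seat disc",sd.sum(),circ(W[boundary(sd)]),np.median(z[sd]))
    sh=near(.57,.04,.07)&(z>.105);print("shaft",sh.sum(),W[sh].mean(0),circ(W[sh&(z<.145)],.012), np.nanmax(z[sh]))
    tp=near(.57,.04,.07)&(z>.15);print("top",tp.sum(),W[tp].mean(0))
    # holder
    bl=(b-r>50)&near(.5,.19,.12)
    base=bl&(abs(z-.008)<.006);print("base",base.sum(),W[base].mean(0))
    yl=near(.5,.2,.12)&(z>.1)&(r-b>60);print("yel",yl.sum(),W[yl].mean(0),np.nanmax(z[yl]))
    for zl in(.1,.11,.12,.13,.14,.15,.16,.17):
        q=yl&(abs(z-zl)<.005);print(zl,q.sum(),W[q].mean(0)) if q.any() else 0
E
```

```text
scene sleeve white px 1465 131 193 222 260
flange circ (array([ 0.4995, -0.2868,  0.0583]), np.float64(0.005110562076363953)) (array([ 0.4995, -0.2866]), np.float64(0.005263771192673043))
red 6 166.0 225.16666666666666 [[ 0.4565 -0.2668  0.008 ]]
seat disc 756 (array([0.5714, 0.0432, 0.0426]), np.float64(0.012325370522382355)) 0.08955449129448023
shaft 179 [0.5759 0.0412 0.1357] (array([0.5689, 0.0441]), np.float64(0.001015978604671248)) 0.15775247645395485
top 53 [0.5718 0.0428 0.1531]
base 594 [0.5236 0.215  0.0077]
yel 259 [0.508  0.2253 0.1369] 0.17014946726712354
0.1 11 [0.52   0.2237 0.1032]
0.11 36 [0.518  0.222  0.1105]
0.12 39 [0.5137 0.2232 0.1202]
0.13 34 [0.51   0.2241 0.1296]
0.14 35 [0.5082 0.2267 0.1399]
0.15 41 [0.5043 0.2269 0.1499]
0.16 48 [0.498  0.2273 0.1605]
0.17 15 [0.4976 0.2286 0.1671]
top sleeve white px 1012 341 381 209 244
flange circ (array([ 0.4938, -0.2856,  0.0582]), np.float64(0.0027838259607414627)) (array([ 0.4939, -0.2856]), np.float64(0.0028188840753836596))
red 8 355.125 238.875 [[ 0.4548 -0.2693  0.008 ]]
seat disc 582 (array([0.5672, 0.0436, 0.0406]), np.float64(0.012776201657303218)) 0.09012817519652871
shaft 64 [0.5647 0.0436 0.1467] (array([0.5677, 0.0443]), np.float64(0.0006828947057758424)) 0.16091579278955837
top 34 [0.5664 0.0436 0.1544]
base 463 [0.5008 0.2196 0.008 ]
yel 49 [0.4952 0.2253 0.1573] 0.17094422288989897
0.12 1 [0.5114 0.2223 0.1231]
0.13 4 [0.509  0.2227 0.131 ]
0.14 3 [0.5052 0.2227 0.1418]
0.15 6 [0.4983 0.2245 0.1501]
0.16 18 [0.4924 0.2245 0.1604]
0.17 17 [0.4912 0.2276 0.1674]
```

```bash
cat > go.py <<'E'
from h import *
def cur():
    s=get_state();return np.array(s["position"]),R.from_rotvec(s["tool_rot"]).as_matrix(),s
def plan(p,M,P0=None,M0=None):
    """turn (deg rotvec in tool axes) then shift (cm) in new tool axes"""
    p0,m0,s=cur()
    if P0 is not None:p0=P0
    if M0 is not None:m0=M0
    w=R.from_matrix(m0.T@M).as_rotvec(degrees=True)
    sh=M.T@(np.array(p)-p0)*100
    print("turn deg",w.round(2),"|",np.linalg.norm(w).round(1),"shift cm (new axes)",sh.round(3),"norm",np.linalg.norm(sh).round(2))
def down(yaw):
    """tool x down, tool z (jaw) horizontal at angle yaw"""
    x=np.array([0,0,-1.]);z=np.array([np.cos(yaw),np.sin(yaw),0]);y=np.cross(z,x);return np.stack([x,y,z],1)
def stat():
    p,m,s=cur();print("t",s["time"],"p",p,"\nM\n",m,"\nq",s["joint_positions"],"F",s["ft_force"],"T",s["torque"],"w",s["grip_width"]*87)
E
python3 - <<'E'
from go import *
stat();p,m,s=cur()
print(np.degrees(np.arctan2(m[1,2],m[0,2])))
for yaw in(m[:,2]@[1,0,0]*0+np.arctan2(m[1,2],m[0,2]),np.radians(60),np.radians(80),np.radians(90),np.radians(-90)):
    plan([.495,-.285,.2],down(yaw))
E
```

```text
t 0.15 p [ 0.1706 -0.6268  0.2407] 
M
 [[-0.0005  0.9649  0.2627]
 [ 0.0014  0.2627 -0.9649]
 [-1.     -0.0001 -0.0015]] 
q [ 1.3191  0.3216 -0.0701  1.4514  0.0226  1.3708 -0.0569] F [-0.3536 -1.0345  0.0811] T [ 0.0236 -0.0087  0.021 ] w 87.10529373437052
-74.76802818438065
turn deg [ 0.   -0.08  0.01] | 0.1 shift cm (new axes) [  4.073  40.281 -24.456] norm 47.3
turn deg [-134.77   -0.05   -0.1 ] | 134.8 shift cm (new axes) [  4.073 -11.005  45.821] norm 47.3
turn deg [-154.77   -0.03   -0.11] | 154.8 shift cm (new axes) [  4.073 -26.013  39.294] norm 47.3
turn deg [-164.77   -0.02   -0.12] | 164.8 shift cm (new axes) [  4.073 -32.441  34.18 ] norm 47.3
turn deg [15.23 -0.08  0.02] | 15.2 shift cm (new axes) [  4.073  32.441 -34.18 ] norm 47.3
```

```bash
python3 - <<'E'
from go import *
s=get_state();d=np.load("wrist0_d.npy");W=cloud("wrist",d,(s["position"],s["tool_rot"]))
for v,u in((150,310),(180,315),(220,320),(260,325),(320,340),(345,345),(300,300),(270,150)):print(u,v,d[v,u],W[v,u])
E
```

```text
310 150 0.30766392 [ 0.2087 -0.6422  0.0763]
315 180 0.3046771 [ 0.1873 -0.652   0.086 ]
320 220 0.31454968 [ 0.1554 -0.6661  0.0855]
325 260 0.32305437 [ 0.122  -0.6806  0.0868]
340 320 0.33949172 [ 0.0688 -0.7114  0.0865]
345 345 0.3456678 [ 0.0454 -0.7236  0.0874]
300 300 0.08361234 [ 0.2014 -0.6232  0.3098]
150 270 0.14216077 [ 0.1684 -0.5763  0.2547]
```

Call:
jog_arm:
  targets:
    - [0, 0, 0, 0, 2, -1.2, 8.7]
    - [0, 0, 0, 0, 4, -2.4, 8.7]
    - [0, 0, 0, 0, 4.5, -2.7, 8.7]
    - [0, 0, 0, 0, 4.5, -2.7, 8.7]
    - [0, 0, 0, 0.5, 4.5, -2.7, 8.7]
    - [0, 0, 0, 0.8, 4.5, -2.7, 8.7]
    - [0, 0, 0, 0.8, 4.5, -2.7, 8.7]
    - [0, 0, 0, 0.8, 4.5, -2.7, 8.7]
    - [0, 0, 0, 0.8, 4.5, -2.7, 8.7]
    - [0, 0, 0, 0.4, 2.8, -1.9, 8.7]

```text
time: 1.4
position: [0.4974, -0.2809, 0.2002]
tool_rot: [1.009, 1.326, -1.007]
ft_force: [0.4, -1.3, 0.2]
grip_width: 1.001
```

```bash
cat > shot.py <<'E'
import sys
from fit import *
def shot(name,tag):
    s=get_state();im,d=get_image(name)
    cv2.imwrite(f"pics/{tag}.png",im[:,:,::-1]);np.savez(f"{tag}.npz",im=im,d=d,p=s["position"],r=s["tool_rot"])
    return im,d,(s["position"],s["tool_rot"])
E
python3 - <<'E'
from shot import *;from go import *
stat()
shot("wrist","w1")
E
```

```text
t 1.4 p [ 0.4974 -0.2809  0.2002] 
M
 [[ 0.0001  0.9636  0.2674]
 [ 0.0013  0.2674 -0.9636]
 [-1.      0.0005 -0.0012]] 
q [ 0.8084  0.2012 -0.3849  1.6962  0.0776  1.2599 -0.8933] F [ 0.441  -1.2958  0.152 ] T [-0.0433  0.0126  0.0291] w 87.08524027908558
```

View pics/w1.png

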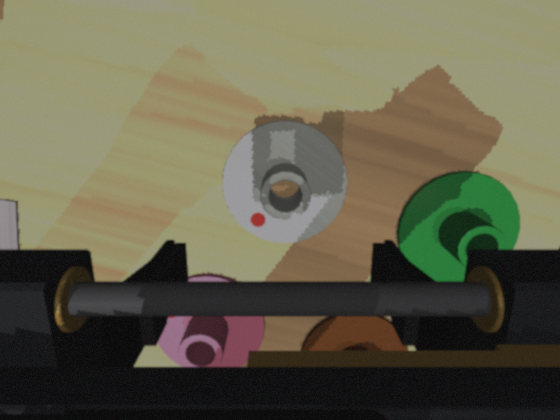

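```bash
python3 - <<'E'
from fit import *
f=np.load("w1.npz");im=f["im"];d=f["d"];pose=(f["p"],f["r"])
W=cloud("wrist",d,pose);z=W[...,2]
near=np.hypot(W[...,0]-.495,W[...,1]+.285)<.075
print("bench",np.nanmedian(z[np.abs(z)<.004]))
hub=near&(z>.045)&(z<.056);P=W[hub];print("hub top",hub.sum(),P.mean(0),circ(W[boundary(hub)]), np.median(P[:,2]))
# outer contour of hub top
cs,_=cv2.findContours(hub.astype(np.uint8),cv2.RETR_EXTERNAL,cv2.CHAIN_APPROX_NONE);cc=max(cs,key=cv2.contourArea)[:,0]
print("hub outer",circ(ray_plane("wrist",cc,.05,pose)))
fl=near&(z>.0045);cs,_=cv2.findContours(fl.astype(np.uint8),cv2.RETR_EXTERNAL,cv2.CHAIN_APPROX_NONE);cc=max(cs,key=cv2.contourArea)[:,0]
print("flange",circ(ray_plane("wrist",cc,.008,pose)),np.median(z[near&(z>.005)&(z<.011)]))
i=im.astype(int);red=near&(i[...,0]-i[...,1]>60)&(i[...,0]-i[...,2]>60);ys,xs=np.nonzero(red)
print("red",red.sum(),xs.mean(),ys.mean(),ray_plane("wrist",[[xs.mean(),ys.mean()]],.008,pose))
E
```

```text
bench 0.0006091531779232606
hub top 1212 [ 0.4966 -0.2852  0.0501] (array([ 0.4965, -0.2855,  0.019 ]), np.float64(0.003452464191562945)) 0.05031453818408091
hub outer (array([ 0.4964, -0.2853,  0.0204]), np.float64(0.0003143754774412232))
flange (array([ 0.2821, -0.3431,  0.2072]), np.float64(0.07826463479936129)) 0.008568027319029559
red 143 256.35664335664336 220.65034965034965 [[ 0.455  -0.2697  0.008 ]]
```

Call:
jog_arm:
  targets:
    - [0, 0, 0, 3, -0.2, 0.4, 8.7]
    - [0, 0, 0, 5, 0, 0, 8.7]
    - [0, 0, 0, 4, 0, 0, 8.7]
    - [0, 0, 0, 2.5, 0, 0, 8.7]
    - [0, 0, 0, 1.6, 0, 0, 8.7]
    - [0, 0, 0, 0.5, 0, 0, 8.7]
    - [0, 0, 0, 0, 0, 0, 8.7]

```text
time: 2.33
position: [0.4951, -0.2902, 0.0352]
tool_rot: [1.011, 1.322, -1.011]
ft_force: [0.0, 0.5, -0.2]
grip_width: 1.001
```

Call:
jog_arm:
  targets:
    - [0, 0, 0, 0, 0, 0, 5.5]
    - [0, 0, 0, 0, 0, 0, 4]
    - [0, 0, 0, 0, 0, 0, 3.5]
    - [0, 0, 0, 0, 0, 0, 3.5]
    - [0, 0, 0, 0, 0, 0, 3.5]
    - [0, 0, 0, 0, 0, 0, 3.5]
  squeeze: 25

```text
time: 3.08
position: [0.4942, -0.2887, 0.0345]
tool_rot: [1.012, 1.326, -1.01]
ft_force: [-2.2, 5.1, 4.5]
grip_width: 0.485
```

Call:
jog_arm:
  targets:
    - [0, 0, 0, -1, 0, 0, 3.5]
    - [0, 0, 0, -3, 0, 0, 3.5]
    - [0, 0, 0, -4, 0, 0, 3.5]
    - [0, 0, 0, -4, 0, 0, 3.5]
    - [0, 0, 0, -4, 0, 0, 3.5]
    - [0, 0, 0, -3, 0, 0, 3.5]
    - [0, 0, 0, -1.5, 0, 0, 3.5]
    - [0, 0, 0, 0, 0, 0, 3.5]
    - [0, 0, 0, 0, 0, 0, 3.5]
  squeeze: 35

```text
time: 4.2
position: [0.4937, -0.2901, 0.2377]
tool_rot: [1.011, 1.326, -1.012]
ft_force: [0.1, -0.4, -4.2]
grip_width: 0.479
```

```bash
python3 - <<'E'
from shot import *;from go import *
stat()
shot("wrist","w2");shot("scene","s2")
E
```

```text
t 4.2 p [ 0.4937 -0.2901  0.2377] 
M
 [[-0.0025  0.9649  0.2626]
 [ 0.0013  0.2626 -0.9649]
 [-1.     -0.0021 -0.0019]] 
q [ 0.822   0.1821 -0.3809  1.641   0.0692  1.3347 -0.8747] F [ 0.0671 -0.3545 -4.1908] T [-0.0611  0.0071  0.0267] w 41.672325256610605
```

View pics/w2.png

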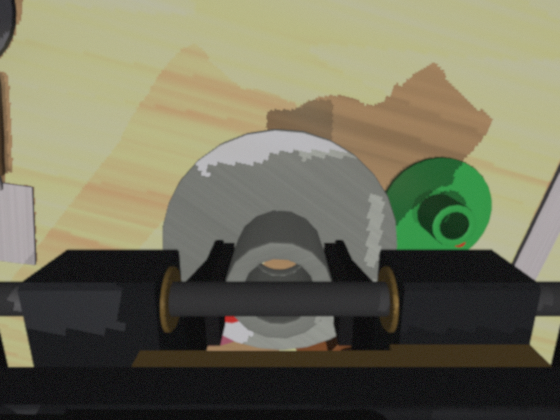

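View pics/s2.png

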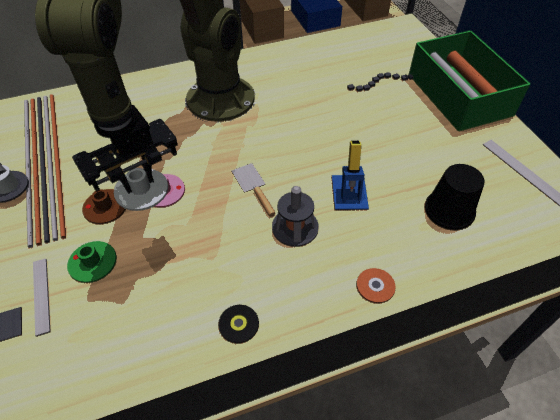

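```bash
cat > inhand.py <<'E'
from fit import *
import sys
f=np.load(sys.argv[1]);d=f["d"]
# tool-frame cloud
T=cloud("wrist",d,(np.zeros(3),np.zeros(3)))
x,y,z=T[...,0],T[...,1],T[...,2]
m=(x>.015)&(x<.04)&(np.hypot(y,z)<.08)
v,u=np.mgrid[0:420,0:560]
m2=m&(v<248)
# plane fit of flange top
P=T[m2];c=P.mean(0);U,S,V=np.linalg.svd(P-c,full_matrices=False);nrm=V[2]*np.sign(V[2][0])
print("flange px",m2.sum(),"mean x",c[0],"normal (tool)",nrm,"tilt deg y,z",np.degrees(nrm[1:]),"rms",S[2]/np.sqrt(len(P)))
xa=(c@nrm)/nrm[0]
print("x at axis",xa)
cs,_=cv2.findContours(m.astype(np.uint8),cv2.RETR_EXTERNAL,cv2.CHAIN_APPROX_NONE);cc=max(cs,key=cv2.contourArea)[:,0]
cc=cc[(cc[:,1]<240)]
# drop image-row artefact; points to tool plane x=xa
info=camera_info("wrist");K=info["intrinsics"];M=info["mount"]
uv=cc.astype(float);D=np.stack([(uv[:,0]-K[0,2])/K[0,0],-(uv[:,1]-K[1,2])/K[1,1],-np.ones(len(uv))],-1)@M[:3,:3].T
s=(xa-M[0,3])/D[:,0];Q=(M[:3,3]+D*s[:,None])[:,[1,2]]
r,e=circ(Q,.058);print("centre tool y,z",r,e,circ(Q))
# hub top
h=(x<-.005)&(x>-.03)&(np.hypot(y,z)<.03)&(abs(z)<.02);print("hub top x",np.median(x[h]),h.sum())
E
python3 inhand.py w2.npz; python3 - <<'E'
from fit import *
f=np.load("s2.npz") 
E
```

```text
flange px 19967 mean x 0.0258140897188034 normal (tool) [ 0.9998 -0.0171  0.003 ] tilt deg y,z [-0.9786  0.1726] rms 0.00141371416893359
x at axis 0.02528232430514976
centre tool y,z [ 0.0016 -0.0004] 0.018290410708592927 (array([ 0.0288, -0.0006,  0.0363]), np.float64(0.013847070911528543))
hub top x -0.015616621062318786 4273
```

```bash
python3 - <<'E'
s=open('inhand.py').read()
s=s.replace("cc=cc[(cc[:,1]<240)]","""mm=m.copy();us=np.arange(170,392);cc=np.array([(a,np.nonzero(mm[:,a])[0].min()) for a in us if mm[:,a].any()]);cc=cc[cc[:,1]<225]""")
open('inhand.py','w').write(s)
E
python3 inhand.py w2.npz
```

```text
flange px 19967 mean x 0.0258140897188034 normal (tool) [ 0.9998 -0.0171  0.003 ] tilt deg y,z [-0.9786  0.1726] rms 0.00141371416893359
x at axis 0.02528232430514976
centre tool y,z [ 0.0023 -0.0004] 0.0003413408798660606 (array([ 0.0041, -0.0004,  0.0564]), np.float64(0.00016551666651342737))
hub top x -0.015616621062318786 4273
```

Call:
jog_arm:
  targets:
    - [0, 0, 0, -1, 0.2, -1.0, 3.5]
    - [0, 0, 0, -1, 0.5, -2.5, 3.5]
    - [0, 0, 0, -1, 0.8, -4, 3.5]
    - [0, 0, 0, 0, 1, -5, 3.5]
    - [0, 0, 0, 0, 1, -5, 3.5]
    - [0, 0, 0, 0, 1, -5, 3.5]
    - [0, 0, 0, 0, 0.8, -4, 3.5]
    - [0, 0, 0, 0, 0.5, -2.5, 3.5]
    - [0, 0, 0, 0, 0.2, -1.3, 3.5]
    - [0, 0, 0, 0, 0, 0, 3.5]

```text
time: 5.55
position: [0.4726, 0.0191, 0.27]
tool_rot: [1.009, 1.323, -1.009]
ft_force: [-0.2, 0.5, -3.8]
grip_width: 0.481
```

Call:
jog_arm:
  targets:
    - [0, 0, 0, 0, 0, 0, 3.5]
    - [0, 0, 0, 0, 0, 0, 3.5]

```text
time: 5.8
position: [0.473, 0.0166, 0.2694]
tool_rot: [1.013, 1.323, -1.013]
ft_force: [-0.3, 0.7, -4.0]
grip_width: 0.478
```

```bash
python3 - <<'E'
from shot import *;from go import *
stat()
shot("wrist","w3");stat()
E
python3 inhand.py w3.npz
```

```text
t 5.8 p [0.473  0.0166 0.2694] 
M
 [[-0.0003  0.9655  0.2605]
 [-0.      0.2605 -0.9655]
 [-1.     -0.0003 -0.    ]] 
q [ 0.5758 -0.0563 -0.6352  1.8081 -0.034   1.3793 -1.3594] F [-0.3146  0.6829 -3.9626] T [-0.0705  0.0574 -0.016 ] w 41.60840487323658
t 5.85 p [0.4729 0.0167 0.2694] 
M
 [[-0.0004  0.9654  0.2607]
 [ 0.0001  0.2607 -0.9654]
 [-1.     -0.0003 -0.0001]] 
q [ 0.5758 -0.0563 -0.6355  1.8081 -0.0341  1.3793 -1.3595] F [-0.0133  0.2369 -4.1943] T [0.0249 0.0313 0.0299] w 41.44825984353521
flange px 19969 mean x 0.02577180206522486 normal (tool) [ 0.9998 -0.0172  0.0034] tilt deg y,z [-0.9833  0.1973] rms 0.0014083881634582472
x at axis 0.025237223742926997
centre tool y,z [ 0.0023 -0.0004] 0.0003346297785495145 (array([ 0.0041, -0.0004,  0.0564]), np.float64(0.00016550495604758018))
hub top x -0.015664413443473482 4276
```

View pics/w3.png

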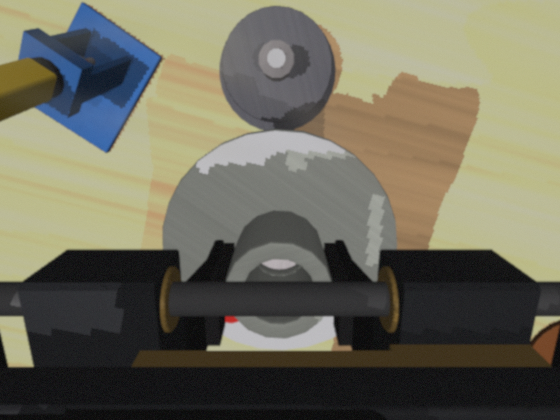

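```bash
python3 - <<'E'
from fit import *
f=np.load("w3.npz");im=f["im"];d=f["d"];pose=(f["p"],f["r"])
W=cloud("wrist",d,pose);z=W[...,2]
near=np.hypot(W[...,0]-.568,W[...,1]-.044)<.065
t=near&(z>.148);print("shaft top px",t.sum(),W[t].mean(0),np.nanmax(z[t]))
ft=near&(z>.1535);print("flat top",ft.sum(),W[ft].mean(0))
sh=near&(z>.1);cs,_=cv2.findContours(t.astype(np.uint8),cv2.RETR_EXTERNAL,cv2.CHAIN_APPROX_NONE);print("t outer",circ(ray_plane("wrist",max(cs,key=cv2.contourArea)[:,0],.15,pose)))
se=near&(z>.085)&(z<.096);ys,xs=np.nonzero(near&(z>.085));
cs,_=cv2.findContours((near&(z>.084)).astype(np.uint8),cv2.RETR_EXTERNAL,cv2.CHAIN_APPROX_NONE);cc=max(cs,key=cv2.contourArea)[:,0];cc=cc[cc[:,1]<118]
print("seat",circ(ray_plane("wrist",cc,.09,pose)),circ(ray_plane("wrist",cc,.09,pose),.045),np.median(z[se]))
crop(im,(200,360,0,140),"pics/w3c.png",4)
E
```

```text
shaft top px 7651 [0.5251 0.0318 0.231 ] 0.2459396712022357
flat top 7085 [0.5217 0.0308 0.2373]
t outer (array([0.5024, 0.0258, 0.0334]), np.float64(0.011700073307574181))
seat (array([0.5675, 0.045 , 0.0444]), np.float64(0.0002412725604884407)) (array([0.5672, 0.0449]), np.float64(0.0006621513002864792)) 0.0905637140081629
```

View pics/w3c.png

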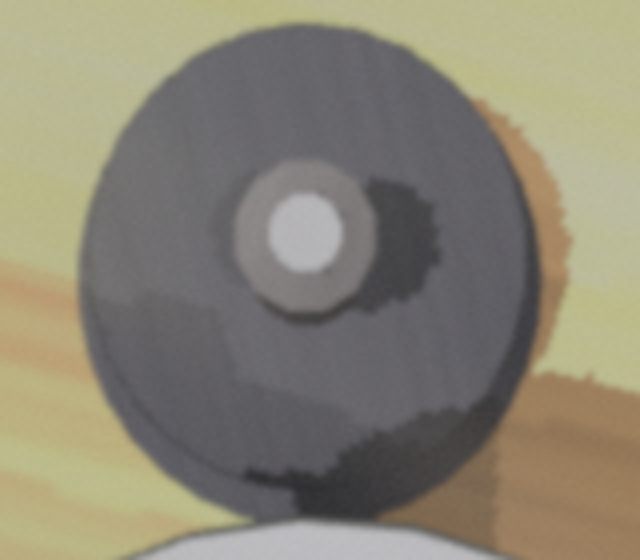

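```bash
python3 - <<'E'
from fit import *;from go import *
f=np.load("w3.npz");pose=(f["p"],f["r"])
W=cloud("wrist",f["d"],pose);z=W[...,2]
print(ray_plane("wrist",[[276.3,58.0],[275.8,57.5]],.155,pose))
t=(np.hypot(W[...,0]-.568,W[...,1]-.044)<.02)&(z>.15)&(z<.16);print(t.sum(),W[t].mean(0))
p,M,s=cur()
S=np.array([.5675,.0445,0.269]);off=M@np.array([0,.003,-.0003]);off[2]=0
plan(S-off,down(np.arctan2(M[1,2],M[0,2])))
E
```

```text
[[0.5679 0.0443 0.155 ]
 [0.5681 0.0447 0.155 ]]
951 [0.5675 0.0447 0.1535]
turn deg [ 0.   -0.01  0.02] | 0.0 shift cm (new axes) [ 0.039  9.552 -0.184] norm 9.55
```

Call:
jog_arm:
  targets:
    - [0, 0, 0, 0, 1.3, 0, 3.5]
    - [0, 0, 0, 0, 2.5, -0.1, 3.5]
    - [0, 0, 0, 0, 3, -0.1, 3.5]
    - [0, 0, 0, 0, 1.9, 0, 3.5]
    - [0, 0, 0, 1.5, 0.9, 0, 3.5]
    - [0, 0, 0, 3, 0, 0, 3.5]
    - [0, 0, 0, 2, 0, 0, 3.5]
    - [0, 0, 0, 0, 0, 0, 3.5]
    - [0, 0, 0, 0, 0, 0, 3.5]

```text
time: 6.98
position: [0.5655, 0.045, 0.2053]
tool_rot: [1.012, 1.322, -1.011]
ft_force: [-0.3, 0.8, -4.2]
grip_width: 0.478
```

```bash
python3 - <<'E'
from shot import *;from go import *
stat()
a=shot("wrist","w4")[0];b=shot("scene","s4")[0];shot("top","t4")
f=lambda x:cv2.resize(x[:,:,::-1],(400,300),interpolation=cv2.INTER_CUBIC)
cv2.imwrite("pics/c4.png",np.hstack([f(a[200:360,170:390]),f(b[120:240,220:380])]))
E
```

```text
t 6.975 p [0.5655 0.045  0.2053] 
M
 [[ 0.0014  0.9649  0.2625]
 [-0.0001  0.2625 -0.9649]
 [-1.      0.0013  0.0004]] 
q [ 0.4746  0.226  -0.6852  1.6921  0.1491  1.2751 -1.5468] F [-0.3336  0.8053 -4.2168] T [0.0157 0.0233 0.0122] w 41.58843100431809
```

View pics/c4.png

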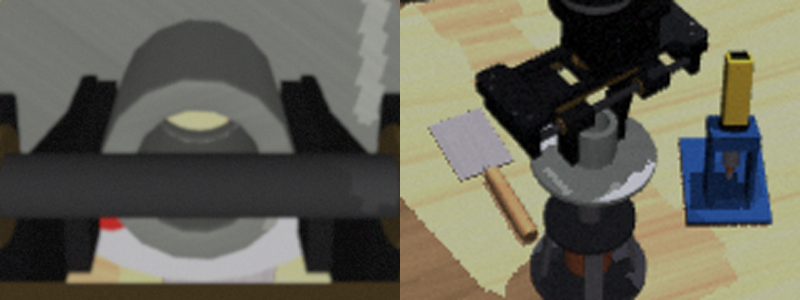

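Call:
jog_arm:
  targets:
    - [0, 0, 0, 0.5, -0.1, 0.1, 3.5]
    - [0, 0, 0, 1, 0, 0, 3.5]
    - [0, 0, 0, 0.7, 0, 0, 3.5]
    - [0, 0, 0, 0.5, 0, 0, 3.5]
    - [0, 0, 0, 0, 0, 0, 3.5]

```text
time: 7.75
position: [0.5641, 0.0438, 0.1769]
tool_rot: [1.011, 1.324, -1.012]
ft_force: [-0.0, 0.6, -3.6]
grip_width: 0.479
```

Call:
jog_arm:
  targets:
    - [0, 0, 0, 0.8, 0, 0, 3.5]
    - [0, 0, 0, 1, 0, 0, 3.5]
    - [0, 0, 0, 1, 0, 0, 3.5]
    - [0, 0, 0, 1, 0, 0, 3.5]
    - [0, 0, 0, 0.5, 0, 0, 3.5]
    - [0, 0, 0, 0.3, 0, 0, 3.5]
    - [0, 0, 0, 0, 0, 0, 3.5]

```text
time: 8.62
position: [0.5642, 0.0438, 0.1314]
tool_rot: [1.011, 1.324, -1.011]
ft_force: [-0.6, -0.1, -3.8]
grip_width: 0.477
```

Call:
jog_arm:
  targets:
    - [0, 0, 0, 0.3, 0, 0, 3.5]
    - [0, 0, 0, 0.3, 0, 0, 3.5]
    - [0, 0, 0, 0, 0, 0, 3.5]

```text
time: 9.0
position: [0.5641, 0.0437, 0.1253]
tool_rot: [1.011, 1.324, -1.011]
ft_force: [-0.5, -0.4, -4.4]
grip_width: 0.481
```

Call:
jog_arm:
  targets:
    - [0, 0, 0, 0.1, 0, 0, 3.5]
    - [0, 0, 0, 0.1, 0, 0, 3.5]
    - [0, 0, 0, 0, 0, 0, 3.5]

```text
time: 9.38
position: [0.5645, 0.0437, 0.1245]
tool_rot: [1.011, 1.323, -1.011]
ft_force: [-3.0, -1.4, 5.0]
grip_width: 0.481
```

Call:
jog_arm:
  targets:
    - [0, 0, 0, 0, 0, 0, 4.6]
    - [0, 0, 0, 0, 0, 0, 6]
    - [0, 0, 0, 0, 0, 0, 7]
    - [0, 0, 0, 0, 0, 0, 7]
    - [0, 0, 0, 0, 0, 0, 7]

```text
time: 10.0
position: [0.5643, 0.0438, 0.1235]
tool_rot: [1.011, 1.323, -1.011]
ft_force: [0.4, -0.6, 0.1]
grip_width: 0.791
```

Call:
jog_arm:
  targets:
    - [0, 0, 0, -1, 0, 0, 7]
    - [0, 0, 0, -3, 0, 0, 7]
    - [0, 0, 0, -4, 0, 0, 7]
    - [0, 0, 0, -4, 0, 0, 7]
    - [0, 0, 0, -3, -1, 0, 7]
    - [0, 0, 0, -1, -3, 0, 7]
    - [0, 0, 0, 0, -3, 0, 7]
    - [0, 0, 0, 0, -1, 0, 7]
    - [0, 0, 0, 0, 0, 0, 7]
    - [0, 0, 0, 0, 0, 0, 7]

```text
time: 11.25
position: [0.4878, 0.0231, 0.2836]
tool_rot: [1.011, 1.323, -1.01]
ft_force: [0.6, 1.6, -0.1]
grip_width: 0.8
```

```bash
python3 - <<'E'
from shot import *;from go import *
stat()
a=shot("wrist","w5")[0];b=shot("scene","s5")[0]
E
```

```text
t 11.25 p [0.4878 0.0231 0.2836] 
M
 [[ 0.0004  0.9648  0.2631]
 [ 0.0006  0.2631 -0.9648]
 [-1.      0.0006 -0.0004]] 
q [ 0.5838 -0.0236 -0.6669  1.7539 -0.0153  1.4058 -1.385 ] F [ 0.5883  1.57   -0.1083] T [ 0.0098  0.0254 -0.005 ] w 69.59518462585233
```

View pics/w5.png

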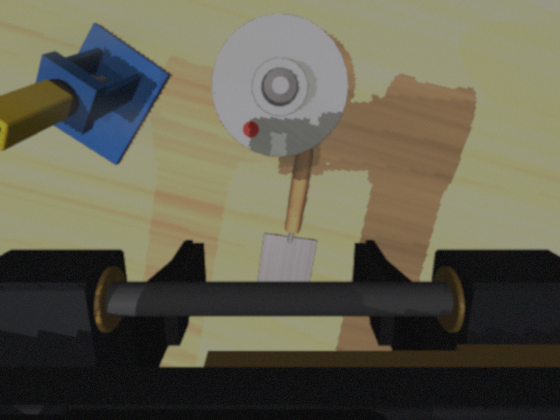

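View pics/s5.png

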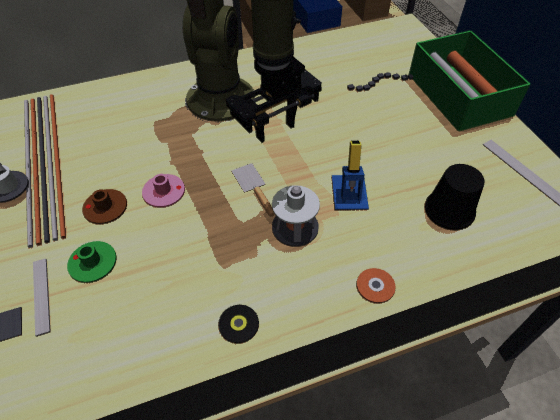

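Sleeve sits on the shaft (wrist: hub at (279,86), red spot (251,129)). I measure its height, tilt and the spot, and the gauge.

```bash
python3 - <<'E'
from fit import *
f=np.load("w5.npz");im=f["im"];d=f["d"];pose=(f["p"],f["r"])
W=cloud("wrist",d,pose);z=W[...,2]
r=np.hypot(W[...,0]-.5675,W[...,1]-.0445)
fl=(r<.055)&(r>.03)&(z>.08)&(z<.11);P=W[fl];A=np.c_[P[:,:2]-[.5675,.0445],np.ones(len(P))];c,_,_,_=np.linalg.lstsq(A,P[:,2],rcond=None)
print("flange z",c[2],"slope deg",np.degrees(c[:2]))
hb=(r<.022)&(r>.0145)&(z>.125);print("hub top z",np.median(z[hb]),hb.sum())
sh=(r<.006);print("shaft top z",np.median(z[sh]))
cs,_=cv2.findContours(((r<.075)&(z>.09)).astype(np.uint8),cv2.RETR_EXTERNAL,cv2.CHAIN_APPROX_NONE);cc=max(cs,key=cv2.contourArea)[:,0]
print("flange c",circ(ray_plane("wrist",cc,.098,pose)))
i=im.astype(int);red=(r<.06)&(i[...,0]-i[...,1]>60)&(i[...,0]-i[...,2]>60);ys,xs=np.nonzero(red)
sp=ray_plane("wrist",[[xs.mean(),ys.mean()]],.098,pose);print("red",red.sum(),xs.mean(),ys.mean(),sp,np.hypot(*(sp[0,:2]-[.5675,.0445])))
W=cloud("scene",np.load("s5.npz")["d"])
i=np.load("s5.npz")["im"].astype(int);m=(np.hypot(W[...,0]-.5675,W[...,1]-.0445)<.065)&(i[...,0]-i[...,1]>60)&(W[...,2]>.09);ys,xs=np.nonzero(m);print("scene red",m.sum(),ray_plane("scene",[[xs.mean(),ys.mean()]],.098) if m.any() else 0)
E
```

```text
flange z 0.09859191727645407 slope deg [-0.0781  0.0916]
hub top z 0.14044588007788267 1291
shaft top z 0.15553190563971303
flange c (array([-0.1322, -0.1519,  0.5144]), np.float64(0.06437608787059965))
red 147 250.0 128.51020408163265 [[0.5279 0.0606 0.098 ]] 0.042783367535387
scene red 0 0
```

```bash
python3 - <<'E'
from fit import *
for n,fn in(("scene","s5"),("wrist","w5"),("top","t4")):
    f=np.load(fn+".npz");im=f["im"];pose=(f["p"],f["r"])
    W=cloud(n,f["d"],pose);z=W[...,2];i=im.astype(int)
    h=cv2.cvtColor(im,cv2.COLOR_RGB2HSV).astype(int)
    near=np.hypot(W[...,0]-.5,W[...,1]-.2)<.12
    bl=near&(h[...,0]>100)&(h[...,0]<130)&(h[...,1]>100)
    base=bl&(abs(z-.008)<.004);ys,xs=np.nonzero(base)
    P=W[base][:,:2]
    rect=cv2.minAreaRect((P*1000).astype(np.float32));print(n,base.sum(),"base rect mm",rect)
    pl=bl&(z>.07)&(z<.115);print(" plate",pl.sum(),W[pl].mean(0))
    Q=W[pl]
    if len(Q)>20:
        c=Q.mean(0);V=np.linalg.svd(Q-c)[2][2];V*=np.sign(V[2]);print("  plate normal",V,"lean",np.degrees(np.arccos(V[2])),"az",np.degrees(np.arctan2(V[1],V[0])))
    yl=near&(z>.1)&(h[...,0]>15)&(h[...,0]<35)&(h[...,1]>150);Y=W[yl];c=Y.mean(0);V=np.linalg.svd(Y-c)[2][0];V*=np.sign(V[2]);print(" yellow",yl.sum(),c,V,"lean",np.degrees(np.arccos(V[2])),"az",np.degrees(np.arctan2(V[1],V[0])))
f=np.load("w5.npz");crop(f["im"],(0,180,0,170),"pics/w5c.png",4)
E
```

```text
scene 740 base rect mm ((514.6304321289062, 223.03550720214844), (88.90106964111328, 121.23441314697266), 69.53146362304688)
 plate 238 [0.5269 0.2161 0.0906]
  plate normal [-0.1229  0.0098  0.9924] lean 7.082775164269364 az 175.45542622896355
 yellow 290 [0.5074 0.2237 0.1389] [-0.2061 -0.1925  0.9594] lean 16.378284090845835 az -136.95502427801006
wrist 5268 base rect mm ((510.67901611328125, 223.8634490966797), (88.39947509765625, 118.07931518554688), 70.46216583251953)
 plate 2129 [0.5197 0.2143 0.0923]
  plate normal [-0.2166 -0.0548  0.9747] lean 12.910985559078043 az -165.79451007790308
 yellow 2593 [0.5008 0.2226 0.1403] [-0.4994 -0.0465  0.8651] lean 30.104525314682892 az -174.6860234071724
top 364 base rect mm ((508.7691650390625, 224.62156677246094), (85.71498107910156, 115.15101623535156), 70.0980224609375)
 plate 174 [0.5163 0.215  0.0907]
  plate normal [-0.2604  0.0494  0.9642] lean 15.36956646710363 az 169.24761367219503
 yellow 78 [0.4966 0.2237 0.1499] [-0.4248  0.1601  0.891 ] lean 26.997772376063683 az 159.34932994280587
```

View pics/w5c.png

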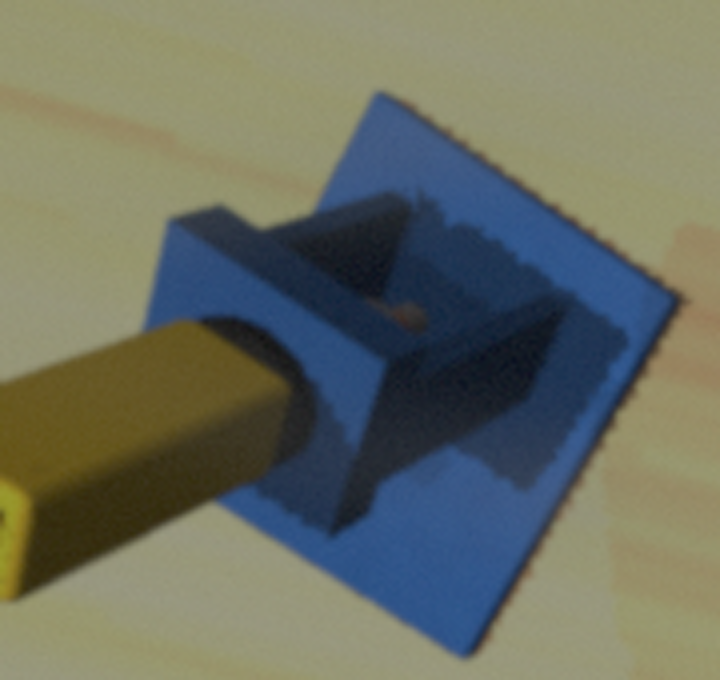

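```bash
cat >> go.py <<'E'
def tilt(az,lean,flip=False):
    az=np.radians(az);l=lean
    a=np.array([np.sin(l)*np.cos(az),np.sin(l)*np.sin(az),np.cos(l)])
    x=-a;y=np.cross([0,0,1],a);y/=np.linalg.norm(y)
    y=-y if False else y
    # want y = (.342,.94,0) for az=160 : cross(z,a) gives direction az+90 -> negate
    y=-y;z=np.cross(x,y);return np.stack([x,y,z],1),a
E
python3 - <<'E'
from go import *
M,a=tilt(160,.35);print(M,a)
S=np.array([.517,.215,.09])
plan(S+a*.19,M)
E
```

```text
[[ 0.3222  0.342   0.8827]
 [-0.1173  0.9397 -0.3213]
 [-0.9394 -0.      0.3429]] [-0.3222  0.1173  0.9394]
turn deg [-54.16 -18.55   9.55] | 58.0 shift cm (new axes) [ -2.144  19.03  -10.205] norm 21.7
```

Call:
jog_arm:
  targets:
    - [-9.03, -3.09, 1.59, 0, 0, 0, 7]
    - [-9.03, -3.09, 1.59, 0, 0, 0, 7]
    - [-9.03, -3.09, 1.59, 0, 0, 0, 7]
    - [-9.03, -3.09, 1.59, 0, 0, 0, 7]
    - [-9.03, -3.09, 1.59, 0, 0, 0, 7]
    - [-9.03, -3.09, 1.59, 0, 0, 0, 7]
    - [0, 0, 0, -0.4, 3.2, -1.7, 7]
    - [0, 0, 0, -0.5, 4.8, -2.6, 7]
    - [0, 0, 0, -0.5, 4.8, -2.6, 7]
    - [0, 0, 0, -0.5, 4.2, -2.2, 7]

```text
time: 12.6
position: [0.4583, 0.2168, 0.2699]
tool_rot: [0.212, 1.208, -0.303]
ft_force: [0.7, -0.7, 0.4]
grip_width: 0.805
```

Call:
jog_arm:
  targets:
    - [0, 0, 0, -0.2, 2, -1.1, 7]
    - [0, 0, 0, 0, 0, 0, 7]
    - [0, 0, 0, 0, 0, 0, 7]

```text
time: 12.98
position: [0.4557, 0.2354, 0.2678]
tool_rot: [0.213, 1.208, -0.307]
ft_force: [-0.4, 0.2, 0.8]
grip_width: 0.805
```

```bash
python3 - <<'E'
from shot import *;from go import *
stat()
a=shot("wrist","w6")[0]
M,a=tilt(160,.35);plan(np.array([.517,.215,.09])+a*.19,M)
E
```

```text
t 12.975 p [0.4557 0.2354 0.2678] 
M
 [[ 0.3212  0.3435  0.8825]
 [-0.119   0.9391 -0.3223]
 [-0.9395 -0.0015  0.3425]] 
q [ 0.3239 -0.17   -0.9465  1.9006  0.1662  1.1492 -1.0332] F [-0.3554  0.1854  0.7568] T [0.1086 0.305  0.0021] w 70.02591824860448
turn deg [-0.11 -0.01  0.13] | 0.2 shift cm (new axes) [-0.087  0.211 -0.056] norm 0.23
```

View pics/w6.png

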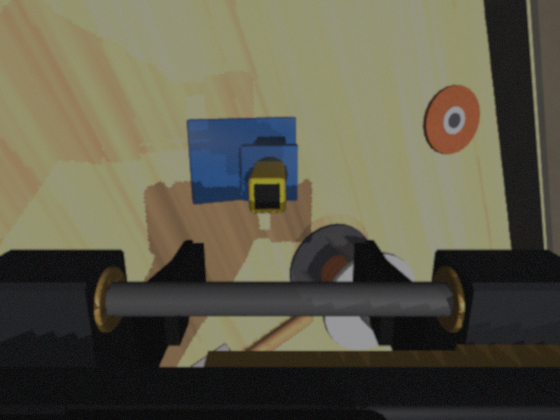

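```bash
python3 - <<'E'
from fit import *
f=np.load("w6.npz");im=f["im"];T=cloud("wrist",f["d"],(np.zeros(3),np.zeros(3)))
crop(im,(180,320,100,240),"pics/w6c.png",5)
x=T[...,0]
v,u=np.mgrid[0:420,0:560]
roi=(u>240)&(u<295)&(v>155)&(v<220)
print("nearest x",np.nanpercentile(x[roi],[1,5,20,50]))
x0=np.nanpercentile(x[roi],5)
e=roi&(abs(x-x0)<.004);P=T[e];print("end face",e.sum(),P.mean(0),"min",P.min(0),"max",P.max(0))
rc=cv2.minAreaRect((P[:,1:]*1000).astype(np.float32));print(rc)
c=P.mean(0);V=np.linalg.svd(P-c,full_matrices=False)[2][2];print("end normal",V)
i=cv2.cvtColor(im,cv2.COLOR_RGB2HSV).astype(int)
pl=(u>235)&(u<302)&(v>140)&(v<205)&(i[...,0]>100)&(i[...,0]<130)&(i[...,1]>100)&(abs(x-(x0+.078))<.02);Q=T[pl];print("plate",pl.sum(),Q.mean(0),Q.min(0),Q.max(0),np.median(Q,0))
E
```

```text
nearest x [0.1056 0.1062 0.1073 0.1649]
end face 1248 [ 0.1073  0.0096 -0.009 ] min [ 0.1046 -0.0034 -0.022 ] max [0.1102 0.0218 0.0034]
((9.20962142944336, -9.316595077514648), (25.291812896728516, 25.2484073638916), 89.82479095458984)
end normal [-0.9998  0.0174 -0.0072]
plate 1588 [ 0.1862  0.0182 -0.0085] [ 0.18   -0.0146 -0.0342] [0.202  0.0342 0.0152] [ 0.1856  0.0232 -0.0064]
```

View pics/w6c.png

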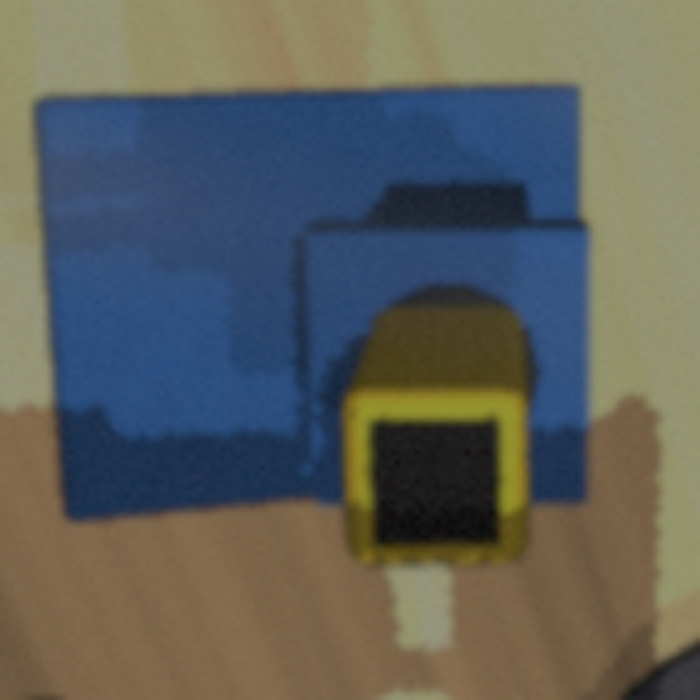

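Call:
jog_arm:
  targets:
    - [0, 0, 0, 1, 0.5, -0.5, 7]
    - [0, 0, 0, 2, 0.43, -0.43, 7]
    - [0, 0, 0, 3, 0, 0, 7]
    - [0, 0, 0, 3, 0, 0, 7]
    - [0, 0, 0, 2.5, 0, 0, 7]
    - [0, 0, 0, 1.7, 0, 0, 7]
    - [0, 0, 0, 0.8, 0, 0, 7]
    - [0, 0, 0, 0, 0, 0, 7]
    - [0, 0, 0, 0, 0, 0, 7]

```text
time: 14.15
position: [0.4956, 0.2321, 0.134]
tool_rot: [0.213, 1.207, -0.305]
ft_force: [-0.1, 0.2, -0.4]
grip_width: 0.808
```

```bash
python3 - <<'E'
from shot import *;from go import *
stat()
f=np.load("w6.npz");M=R.from_rotvec(f["r"]).as_matrix()
ax=f["p"]+M@[.107,.0092,-.0093];p,m,s=cur();print("end",ax,"TCP rel end in tool",m.T@(p-ax));
a=-M[:,0];print("socket est",ax-a*.078)
a=shot("wrist","w7")[0];b=shot("scene","s7")[0]
f=lambda x:cv2.resize(x[:,:,::-1],(400,300),interpolation=cv2.INTER_CUBIC)
cv2.imwrite("pics/c7.png",np.hstack([f(a[150:360,140:420]),f(b[90:210,280:440])]))
E
```

```text
t 14.15 p [0.4956 0.2321 0.134 ] 
M
 [[ 0.3232  0.3421  0.8823]
 [-0.1179  0.9396 -0.3212]
 [-0.9389 -0.0002  0.3441]] 
q [ 0.3034  0.1383 -1.0225  2.0097  0.5287  0.9466 -1.3432] F [-0.0774  0.2434 -0.3732] T [ 0.111   0.3025 -0.0265] w 70.27979471993487
end [0.485  0.2343 0.1641] TCP rel end in tool [ 0.0319  0.0015 -0.0003]
socket est [0.5101 0.225  0.0908]
```

View pics/c7.png

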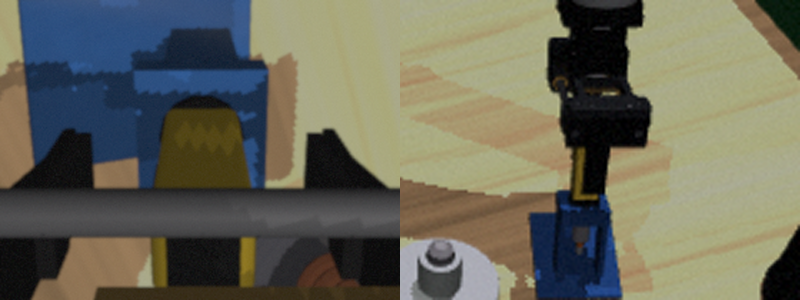

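Call:
jog_arm:
  targets:
    - [0, 0, 0, 0, -0.1, 0, 4.5]
    - [0, 0, 0, 0, 0, 0, 3]
    - [0, 0, 0, 0, 0, 0, 2]
    - [0, 0, 0, 0, 0, 0, 2]
    - [0, 0, 0, 0, 0, 0, 2]
    - [0, 0, 0, 0, 0, 0, 2]
    - [0, 0, 0, 0, 0, 0, 2]
  squeeze: 35

```text
time: 15.12
position: [0.4952, 0.2307, 0.1334]
tool_rot: [0.212, 1.207, -0.305]
ft_force: [-0.2, 0.0, 0.0]
grip_width: 0.296
```

Call:
jog_arm:
  targets:
    - [0, 0, 0, -0.5, 0, 0, 2]
    - [0, 0, 0, -1.2, 0, 0, 2]
    - [0, 0, 0, -2, 0, 0, 2]
    - [0, 0, 0, -2.5, 0, 0, 2]
    - [0, 0, 0, -2.5, 0, 0, 2]
    - [0, 0, 0, -2, 0, 0, 2]
    - [0, 0, 0, -0.8, 0, 0, 2]
    - [0, 0, 0, 0, 0, 0, 2]
    - [0, 0, 0, 0, 0, 0, 2]

```text
time: 16.25
position: [0.4576, 0.2439, 0.2404]
tool_rot: [0.212, 1.209, -0.306]
ft_force: [-0.3, -0.1, -1.3]
grip_width: 0.298
```

```bash
python3 - <<'E'
from shot import *;from go import *
stat()
a=shot("wrist","w8")[0];b=shot("scene","s8")[0]
f=lambda x:cv2.resize(x[:,:,::-1],(400,300),interpolation=cv2.INTER_CUBIC)
cv2.imwrite("pics/c8.png",np.hstack([f(a[150:360,140:420]),f(b[50:200,270:470])]))
E
```

```text
t 16.25 p [0.4576 0.2439 0.2404] 
M
 [[ 0.3205  0.3427  0.8831]
 [-0.1189  0.9395 -0.3214]
 [-0.9397 -0.002   0.3419]] 
q [ 0.3626 -0.1246 -1.0232  1.9259  0.2127  1.1045 -1.0955] F [-0.2667 -0.08   -1.3457] T [ 0.0428  0.376  -0.0291] w 25.89927330089619
```

View pics/c8.png

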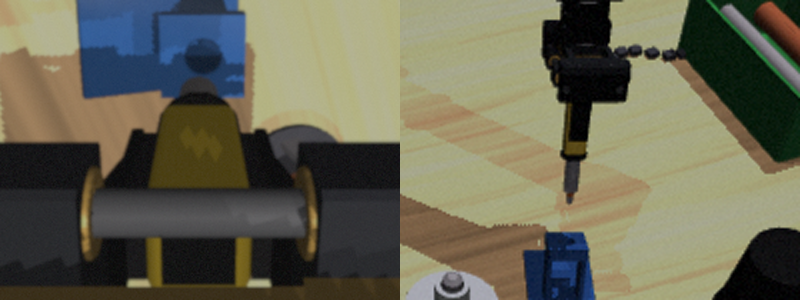

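```bash
python3 - <<'E'
from go import *
M=down(np.radians(-20));plan([.528,.0605,.25],M)
E
```

```text
turn deg [-0.02 19.98  0.11] | 20.0 shift cm (new axes) [ -0.963 -14.832  12.878] norm 19.67
```

Call:
jog_arm:
  targets:
    - [0, 9.99, 0.05, 0, 0, 0, 2]
    - [0, 9.99, 0.05, 0, 0, 0, 2]
    - [0, 0, 0, -1.5, -1, 0.9, 2]
    - [0, 0, 0, -1.5, -2.5, 2.2, 2]
    - [0, 0, 0, 0, -3.6, 3.1, 2]
    - [0, 0, 0, 0, -3.6, 3.1, 2]
    - [0, 0, 0, 0.5, -2.6, 2.3, 2]
    - [0, 0, 0, 1, -1.5, 1.3, 2]
    - [0, 0, 0, 0.5, 0, 0, 2]
    - [0, 0, 0, 0, 0, 0, 2]

```text
time: 17.6
position: [0.5277, 0.0632, 0.2508]
tool_rot: [0.273, 1.554, -0.271]
ft_force: [-0.8, 0.5, -0.9]
grip_width: 0.295
```

Call:
jog_arm:
  targets:
    - [0, 0, 0, 0, 0, 0, 2]
    - [0, 0, 0, 0, 0, 0, 2]

```text
time: 17.85
position: [0.5286, 0.0623, 0.2519]
tool_rot: [0.273, 1.551, -0.272]
ft_force: [-0.2, -0.3, -2.1]
grip_width: 0.296
```

```bash
python3 - <<'E'
from shot import *;from go import *
stat()
a=shot("wrist","w9")[0];b=shot("scene","s9")[0];c=shot("top","t9")[0]
f=lambda x:cv2.resize(x[:,:,::-1],(400,300),interpolation=cv2.INTER_CUBIC)
cv2.imwrite("pics/c9.png",np.vstack([np.hstack([f(a[150:300,180:380]),f(b[80:260,220:460])]),np.hstack([f(a),f(c[150:270,180:340])])]))
plan([.528,.0605,.25],down(np.radians(-20)))
E
```

```text
t 17.85 p [0.5286 0.0623 0.2519] 
M
 [[ 0.0026  0.3403  0.9403]
 [-0.      0.9403 -0.3403]
 [-1.      0.0009  0.0024]] 
q [ 0.5971  0.1225 -0.8187  1.7063  0.0921  1.3498 -0.5851] F [-0.2221 -0.2773 -2.1234] T [ 0.0369 -0.0356 -0.0344] w 25.76106318702815
turn deg [ 0.03  0.13 -0.04] | 0.1 shift cm (new axes) [ 0.176 -0.119 -0.024] norm 0.21
```

View pics/c9.png

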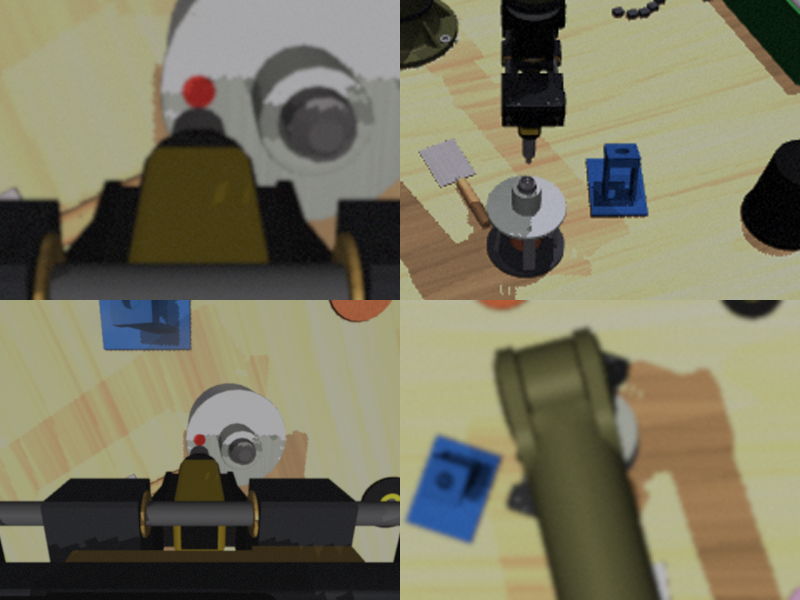

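```bash
python3 - <<'E'
from fit import *
f=np.load("w9.npz");im=f["im"];pose=(f["p"],f["r"])
W=cloud("wrist",f["d"],pose);z=W[...,2];i=im.astype(int)
v,u=np.mgrid[0:420,0:560]
red=(abs(u-280)<14)&(abs(v-196)<12)&(i[...,0]-i[...,1]>60)&(i[...,0]-i[...,2]>60)
ys,xs=np.nonzero(red);print(red.sum(),xs.mean(),ys.mean(),xs.min(),xs.max(),ys.min(),ys.max())
B=np.argwhere(boundary(red))[:,::-1];B=B[B[:,1]<ys.max()-3]
print("spot circ",circ(ray_plane("wrist",B,.098,pose),.007),ray_plane("wrist",[[xs.mean(),ys.mean()]],.098,pose), "z there",np.median(z[red]))
R0=R.from_rotvec(pose[1]).as_matrix()
# sleeve hub / flange
r=np.hypot(W[...,0]-.5675,W[...,1]-.0445)
hb=(r<.024)&(z>.132)&(z<.148);cs,_=cv2.findContours(hb.astype(np.uint8),cv2.RETR_EXTERNAL,cv2.CHAIN_APPROX_NONE);print("hub",circ(ray_plane("wrist",max(cs,key=cv2.contourArea)[:,0],.14,pose)))
T=cloud("wrist",f["d"],(np.zeros(3),np.zeros(3)))
hf=(abs(u-279)<18)&(v>226)&(v<275);P=T[hf];c=P.mean(0);V=np.linalg.svd(P-c,full_matrices=False)[2][2];V*=np.sign(V[1]);print("handle +y face c",c,"n",V,"tilt deg about z",np.degrees(np.arctan2(V[0],V[1])),"about x",np.degrees(np.arctan2(V[2],V[1])))
# scene: predicted axis points
ax=lambda L:np.array(pose[0])+R0@[L,0,0]
f2=np.load("s9.npz")
for nm,L in(("shoulder under",.046),("nose end",.091),("tip",.109)):print(nm,ax(L),proj("scene",ax(L)))
a=f2["im"];pp=proj("scene",np.array([ax(.046),ax(.091),ax(.109)]))
o=cv2.resize(a[120:190,255:345,::-1],None,fx=8,fy=8,interpolation=cv2.INTER_CUBIC)
for q in pp:cv2.drawMarker(o,tuple(((q-[255,120]+.5)*8).astype(int)),(0,255,0),0,14)
cv2.imwrite("pics/s9c.png",o)
E
```

```text
192 278.890625 195.39583333333334 271 286 188 203
spot circ (array([0.5272, 0.0588]), np.float64(0.0008842805761580297)) [[0.5276 0.0599 0.098 ]] z there nan
hub (array([0.5664, 0.0458, 0.0207]), np.float64(0.00041398431452693905))Traceback (most recent call last):
  File "<stdin>", line 14, in <module>
    u, s, vh = gufunc(a, signature=signature)
               ~~~~~~^^^^^^^^^^^^^^^^^^^^^^^^
    raise LinAlgError("SVD did not converge")
numpy.linalg.LinAlgError: SVD did not converge
```

```bash
python3 - <<'E'
from fit import *
f=np.load("w9.npz");im=f["im"];pose=(f["p"],f["r"])
R0=R.from_rotvec(pose[1]).as_matrix()
v,u=np.mgrid[0:420,0:560]
T=cloud("wrist",f["d"],(np.zeros(3),np.zeros(3)))
hf=(abs(u-279)<18)&(v>232)&(v<275)&np.isfinite(T[...,0]);P=T[hf];print(hf.sum(),np.nanmedian(P,0))
P=P[abs(P[:,1]-np.median(P[:,1]))<.005]
c=P.mean(0);V=np.linalg.svd(P-c,full_matrices=False)[2][2];V*=np.sign(V[1]);print("handle +y face c",c,"n",V,"tilt deg about z",np.degrees(np.arctan2(V[0],V[1])),"about x",np.degrees(np.arctan2(V[2],V[1])))
ax=lambda L:np.array(pose[0])+R0@[L,0,0]
f2=np.load("s9.npz")
for nm,L in(("shoulder under",.046),("nose end",.091),("tip",.109)):print(nm,ax(L),proj("scene",ax(L)))
a=f2["im"];pp=proj("scene",np.array([ax(.046),ax(.091),ax(.109)]))
o=cv2.resize(a[120:190,255:345,::-1],None,fx=8,fy=8,interpolation=cv2.INTER_CUBIC)
for q in pp:cv2.drawMarker(o,tuple(((q-[255,120]+.5)*8).astype(int)),(0,255,0),0,14)
cv2.imwrite("pics/s9c.png",o)
E
```

```text
1464 [-0.0005  0.0125 -0.0002]
handle +y face c [ 0.0004  0.0125 -0.0002] n [-0.001   1.      0.0031] tilt deg about z -0.05718839974196389 about x 0.17587712207209236
shoulder under [0.5287 0.0623 0.2059] [[297.3847 158.3494]]
nose end [0.5288 0.0623 0.1609] [[296.9847 171.7688]]
tip [0.5288 0.0623 0.1429] [[296.8319 176.8944]]
```

View pics/s9c.png

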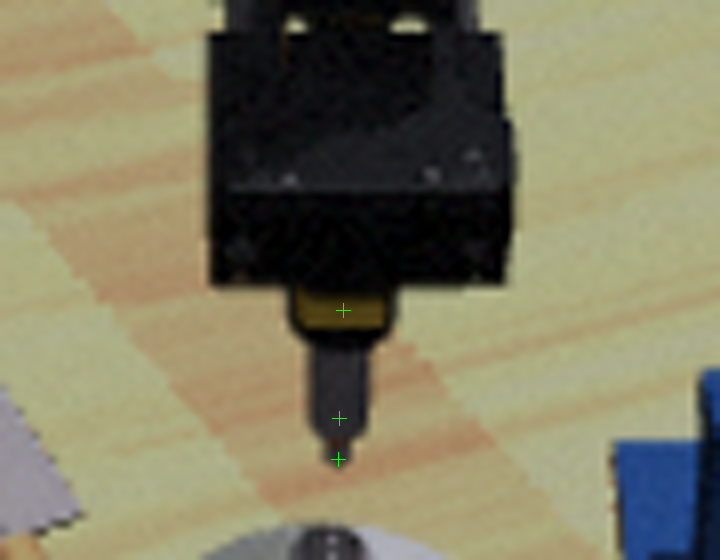

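Call:
jog_arm:
  targets:
    - [0, 0.13, 0, 0, -0.1, 0, 2]
    - [0, 0, 0, 0.8, -0.09, 0, 2]
    - [0, 0, 0, 1.3, 0, 0, 2]
    - [0, 0, 0, 1.0, 0, 0, 2]
    - [0, 0, 0, 0.5, 0, 0, 2]
    - [0, 0, 0, 0.1, 0, 0, 2]
    - [0, 0, 0, 0, 0, 0, 2]
    - [0, 0, 0, 0, 0, 0, 2]

```text
time: 19.0
position: [0.5282, 0.0594, 0.2149]
tool_rot: [0.275, 1.553, -0.273]
ft_force: [-0.3, -0.3, -2.0]
grip_width: 0.298
```

Call:
jog_arm:
  targets:
    - [0, 0, 0, 0, 0, 0, 2]

```text
time: 19.12
position: [0.5281, 0.0594, 0.2147]
tool_rot: [0.275, 1.553, -0.273]
ft_force: [0.1, -0.1, -1.5]
grip_width: 0.295
```

Call:
jog_arm:
  targets:
    - [0, 0, 0, 0, 0, 0, 2]

```text
time: 19.25
position: [0.528, 0.0594, 0.2146]
tool_rot: [0.275, 1.554, -0.273]
ft_force: [0.4, -0.3, -1.8]
grip_width: 0.297
```

Call:
jog_arm:
  targets:
    - [0, 0, 0, 0, 0, 0, 2]

```text
time: 19.38
position: [0.528, 0.0594, 0.2145]
tool_rot: [0.275, 1.554, -0.273]
ft_force: [-0.0, 0.5, -1.5]
grip_width: 0.294
```

```bash
python3 - <<'E'
from shot import *;from go import *
stat();plan([.5278,.0605,.207],down(np.radians(-20)))
F=[]
shot("wrist","w10");F.append(get_state()["ft_force"][2]);shot("scene","s10");F.append(get_state()["ft_force"][2]);print(F)
f=np.load("w10.npz");crop(f["im"],(200,360,150,290),"pics/w10c.png",5)
E
```

```text
t 19.375 p [0.528  0.0594 0.2145] 
M
 [[-0.0003  0.3421  0.9397]
 [ 0.0008  0.9397 -0.3421]
 [-1.      0.0007 -0.0006]] 
q [ 0.5921  0.15   -0.8152  1.7592  0.1129  1.281  -0.5989] F [-0.0418  0.4781 -1.4843] T [-0.0362 -0.0938 -0.0236] w 25.59228679064394
turn deg [-0.   -0.03 -0.04] | 0.1 shift cm (new axes) [ 0.753  0.102 -0.054] norm 0.76
[np.float64(-2.7257272185362096), np.float64(-1.5863160102470724)]
```

View pics/w10c.png

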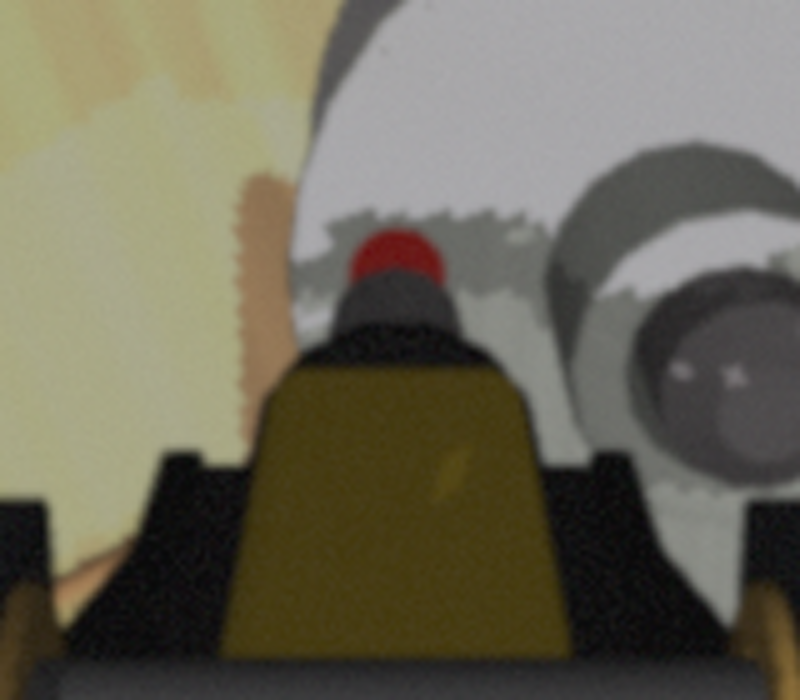

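```bash
python3 - <<'E'
from fit import *
f=np.load("w10.npz");pose=(f["p"],f["r"]);R0=R.from_rotvec(pose[1]).as_matrix()
for uv in([279.5,195.7],[269.8,203.5],[288.3,203.5]):
    q=ray_plane("wrist",[uv],.098,pose)[0];print(uv,q,"tool",R0.T@(q-pose[0]))
i=f["im"].astype(int);v,u=np.mgrid[0:420,0:560]
W=cloud("wrist",f["d"],pose);r=np.hypot(W[...,0]-.5675,W[...,1]-.0445);z=W[...,2]
hb=(r<.024)&(z>.132)&(z<.148);cs,_=cv2.findContours(hb.astype(np.uint8),cv2.RETR_EXTERNAL,cv2.CHAIN_APPROX_NONE);print("hub",circ(ray_plane("wrist",max(cs,key=cv2.contourArea)[:,0],.14,pose)))
red=(abs(u-280)<14)&(abs(v-200)<12)&(i[...,0]-i[...,1]>50)&(i[...,0]-i[...,2]>50)
top=[(a,np.nonzero(red[:,a])[0].min()) for a in range(266,294) if red[:,a].any()]
B=np.array(top,float)-[0,.5];c=circ(ray_plane("wrist",B,.098,pose),.007);print("spot",c, "in tool",R0.T@(np.r_[c[0],.098]-pose[0]))
E
```

```text
[279.5, 195.7] [0.5302 0.0658 0.098 ] tool [0.1165 0.0067 0.    ]
[269.8, 203.5] [0.5216 0.0627 0.098 ] tool [ 0.1165  0.0009 -0.007 ]
[288.3, 203.5] [0.5342 0.0581 0.098 ] tool [0.1165 0.0009 0.0064]
hub (array([0.5666, 0.0464, 0.0205]), np.float64(0.0009474956313089431))
spot (array([0.5274, 0.0593]), np.float64(0.00023301438349950123)) in tool [ 0.1165 -0.0003 -0.0005]
```

Call:
jog_arm:
  targets:
    - [0, 0, 0, 0.3, 0.04, 0, 2]
    - [0, 0, 0, 0.2, 0, 0, 2]
    - [0, 0, 0, 0, 0, 0, 2]

```text
time: 19.85
position: [0.5279, 0.0598, 0.2092]
tool_rot: [0.275, 1.554, -0.273]
ft_force: [0.3, -0.6, -1.0]
grip_width: 0.294
```

Call:
jog_arm:
  targets:
    - [0, 0, 0, 0.1, 0, 0, 2]
    - [0, 0, 0, 0, 0, 0, 2]

```text
time: 20.1
position: [0.5281, 0.0598, 0.2084]
tool_rot: [0.275, 1.554, -0.273]
ft_force: [-0.8, 0.1, -2.0]
grip_width: 0.296
```

Call:
jog_arm:
  targets:
    - [0, 0, 0, 0.1, 0, 0, 2]
    - [0, 0, 0, 0, 0, 0, 2]

```text
time: 20.35
position: [0.5282, 0.0598, 0.2076]
tool_rot: [0.275, 1.554, -0.273]
ft_force: [-0.8, 0.3, -1.1]
grip_width: 0.298
```

Call:
jog_arm:
  targets:
    - [0, 0, 0, 0.1, 0, 0, 2]
    - [0, 0, 0, 0, 0, 0, 2]

```text
time: 20.6
position: [0.5282, 0.0598, 0.2066]
tool_rot: [0.275, 1.554, -0.273]
ft_force: [-0.1, -0.5, 0.7]
grip_width: 0.3
```

Call:
jog_arm:
  targets:
    - [0, 0, 0, 0.1, 0, 0, 2]
    - [0, 0, 0, 0, 0, 0, 2]

```text
time: 20.85
position: [0.5282, 0.0598, 0.2056]
tool_rot: [0.275, 1.554, -0.273]
ft_force: [0.3, -0.5, 0.4]
grip_width: 0.297
```

Call:
jog_arm:
  targets:
    - [0, 0, 0, 0.1, 0, 0, 2]
    - [0, 0, 0, 0, 0, 0, 2]

```text
time: 21.1
position: [0.5282, 0.0598, 0.2045]
tool_rot: [0.275, 1.554, -0.273]
ft_force: [-0.6, 0.6, -0.4]
grip_width: 0.298
```

Call:
jog_arm:
  targets:
    - [0, 0, 0, 0.2, 0, 0, 2]
    - [0, 0, 0, 0.2, 0, 0, 2]
    - [0, 0, 0, 0.05, 0, 0, 2]
    - [0, 0, 0, 0, 0, 0, 2]
    - [0, 0, 0, 0, 0, 0, 2]

```text
time: 21.72
position: [0.5282, 0.0598, 0.2001]
tool_rot: [0.275, 1.554, -0.273]
ft_force: [0.2, -0.2, 2.1]
grip_width: 0.295
```

Call:
jog_arm:
  targets:
    - [0, 0, 0, 0, 0, 0, 2]

```text
time: 21.85
position: [0.5282, 0.0598, 0.2001]
tool_rot: [0.275, 1.554, -0.273]
ft_force: [0.1, 0.0, 1.5]
grip_width: 0.298
```

Call:
jog_arm:
  targets:
    - [0, 0, 0, 0, 0, 0, 2]

```text
time: 21.98
position: [0.5282, 0.0598, 0.2]
tool_rot: [0.275, 1.554, -0.273]
ft_force: [0.2, -0.3, 1.2]
grip_width: 0.295
```

Call:
jog_arm:
  targets:
    - [0, 0, 0, 0, 0, 0, 2]

```text
time: 22.1
position: [0.5282, 0.0598, 0.2]
tool_rot: [0.275, 1.554, -0.273]
ft_force: [-0.5, 0.2, 2.2]
grip_width: 0.293
```

Call:
jog_arm:
  targets:
    - [0, 0, 0, 0, 0, 0, 2]

```text
time: 22.22
position: [0.5282, 0.0598, 0.2]
tool_rot: [0.275, 1.554, -0.273]
ft_force: [0.1, 0.7, 2.2]
grip_width: 0.298
```

```bash
python3 - <<'E'
from shot import *;from go import *
stat();F=[]
a=shot("wrist","w11")[0];F.append(get_state()["ft_force"][2]);b=shot("scene","s11")[0];F.append(get_state()["ft_force"][2])
for k in range(6):get_image("top");F.append(get_state()["ft_force"][2])
print(np.array(F),np.mean(F));stat()
f=lambda x:cv2.resize(x[:,:,::-1],(400,300),interpolation=cv2.INTER_CUBIC)
cv2.imwrite("pics/c11.png",np.hstack([f(a[150:270,200:360]),f(b[130:250,220:380])]))
cv2.imwrite("pics/s11.png",b[:,:,::-1])
E
```

```text
t 22.225 p [0.5282 0.0598 0.2   ] 
M
 [[-0.0002  0.3421  0.9397]
 [ 0.0009  0.9397 -0.3421]
 [-1.      0.0008 -0.0005]] 
q [ 0.587   0.1634 -0.8143  1.7778  0.1238  1.2534 -0.6086] F [0.0889 0.662  2.2403] T [-0.041  -0.1682  0.013 ] w 25.91153275878902
[2.0566 2.1534 2.6859 2.3079 2.2489 1.3779 2.0256 1.112 ] 1.9960403171497592
t 22.625 p [0.5281 0.0598 0.2   ] 
M
 [[-0.0003  0.3421  0.9397]
 [ 0.0009  0.9397 -0.3421]
 [-1.      0.0008 -0.0006]] 
q [ 0.587   0.1634 -0.8143  1.7779  0.1238  1.2534 -0.6086] F [-0.0648  0.6388  1.112 ] T [-0.0202 -0.1772 -0.0399] w 25.810857729160393
```

View pics/c11.png

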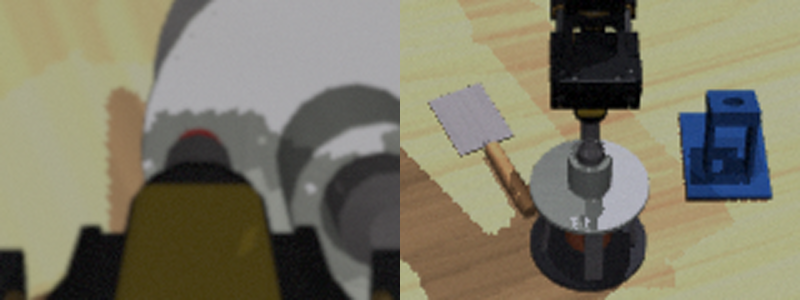

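View pics/s11.png

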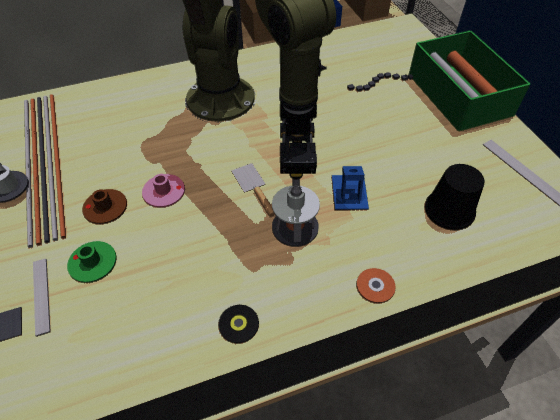

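```bash
python3 - <<'E'
from fit import *
f=np.load("w11.npz");pose=(f["p"],f["r"]);W=cloud("wrist",f["d"],pose);z=W[...,2]
r=np.hypot(W[...,0]-.5675,W[...,1]-.0445);v,u=np.mgrid[0:420,0:560]
fl=(r<.055)&(r>.03)&(z>.085)&(z<.11)&(v<200);P=W[fl];A=np.c_[P[:,:2]-[.5675,.0445],np.ones(len(P))];c=np.linalg.lstsq(A,P[:,2],rcond=None)[0]
print("flange z",c[2],"slope deg",np.degrees(c[:2]),fl.sum())
a=np.load("scene0.npy").astype(int);b=np.load("s11.npz")["im"].astype(int)
for n,(x,y) in dict(disc_y=(238,323),disc_r=(376,285),tub=(455,197),scraper=(253,190)).items():
    k=22;print(n,np.abs(a[y-k:y+k,x-k:x+k]-b[y-k:y+k,x-k:x+k]).mean())
print(close_job())
E
```

```text
flange z 0.09842465506592817 slope deg [-0.0384  0.1129] 6436
disc_y 6.5852272727272725
disc_r 8.99879476584022
tub 4.195592286501378
scraper 13.319214876033058
the job is handed in; nothing more can be done
None
```

The sleeve is seated on the stand and released. The gauge is out of its holder and held upright on the red spot, pressing about half in. I handed the job in at about 22.6 s, still gripping and pressing.

- **Sleeve:** The last depth check put the flange's top face at 98.4 mm, level within 0.2°. The nominal height is 98 mm, so it is fully home.
- **Gauge alignment:** The last tool pose is within 0.1° of vertical. The spot measured within about 1 mm of the gauge axis just before contact.
- **Press:** The tip touched at a tool height of about 207 mm, as predicted, and the tool ended at 200.0 mm, so the tip is in about 7 mm. The mean push was about 3.8 N after taking off the gauge's weight (half is 3.6 N), with single readings scattering by up to 1 N.
- **Other objects:** Both discs, the tub and the scraper look unmoved in the final picture. The pixel differences are small; the scraper's is the largest, which I put down to the arm's shadow.
- **Not seen:** I could not see the orange band on the spring tip, because the sleeve's hub and the gauge's own nose hid it. The half-pushed reading therefore rests on height and force only.

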